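Put the comb stand back together

ROBOT

A 7-joint arm with a two-finger parallel gripper is mounted at the origin on the work surface. World frame = base frame: x ahead of the robot, y to its left, z up, the work surface at z = 0. Lengths are in m, angles in rad, forces in N, time in s.
With the tool pointing down it reaches from about 0.4 to 0.9 m from the base axis. Payload 5.6 kg.
Tool frame: the origin (TCP) lies midway between the tips of the shut fingers; the grasp point (between the pads) lies 19 mm behind it; z points along the fingers, y is the line along which they close (so a half turn about z gives the same grasp; the last joint's range is limited). The gripper opens to 92 mm and grips with 3 to 60 N. Pads are 20 mm wide; open, the fingers measure 128 mm over their backs; the gripper's body (75 mm by 189 mm) begins 69 mm behind the grasp point.
Start: joints at [1.113, 0.468, -0.012, 1.603, 0.006, 1.071, -0.056], TCP at [0.262, -0.595, 0.186] pointing down, gripper open.
Joint ranges: [-2.53, 2.53], [-0.31, 2.02], [-1.57, 1.55], [0.28, 2.44], [-1.29, 4.43], [0.15, 1.84], [-2.92, 2.92]. Speed limits (rad/s): [2.57, 2.57, 3.14, 3.14, 3.14, 3.14, 3.14].

INTERFACE

Orientations are given as a 3x3 rotation matrix whose columns are the frame's x, y, z axes.
In Python, from station import env, effector, solver, viewer, workorder, search_frame, tip_of gives the robot as it stands. Calls block until the motion is done:
- env.reach(position, orientation): joint-space move of the TCP to a pose.
- env.movel(position, frame=None, rate=0.15): straight line of the TCP; frame=None keeps the orientation; rate is the mean speed in m/s.
- env.goto_joints(angles): joint-space move.
- effector.release() and effector.grasp(squeeze=None): open the fingers fully, or close them until they stop; squeeze is the grip in N (None keeps the last).
- env.pause(seconds).
- solver.inverse_kinematics(position, orientation): joint angles nearest the present ones, or None.
- env.sense(): the state.
- viewer.read_camera(name): name is "scene" or "top" or "wrist"; returns (picture, depth): 400x640x3 uint8, red, green, blue; 400x640 float32, m along the optical axis (not along the pixel's ray), 0 where there is no reading.
- viewer.camera_info(name): a dict with "intrinsics" (3x3 intrinsics, pixels), "eye" and "rotation" of the camera in the world; the wrist camera has in their place "T_tool_cam" (4x4, takes a point from camera to tool coordinates, whose origin is the TCP and whose axes are the flange's). Camera axes: x right, y up, looking along -z (the intrinsics and any distortion apply to the point x, -y, -z); pixel columns grow to the right and rows downward; lengths in m; the calibration is good to about 2 mm. A picture is of the moment at which its call begins: read the wrist's pose just before it. camera_info takes no time and is no camera call.
A pose or a line that the arm cannot do raises env.PlanningError and nothing moves.
- workorder.finish_job(): hands the job in; it is judged then, once.
Trained networks look in the newest picture that a camera, given by its name, has taken for a name from the list of things; names that differ only in an ending like _2 or _b are one class to them, and where a whole thing is asked for, a point or a joint stands for the part that bears it (a point fixed in the world has none). Each returns a list of dicts, best first, with "score" (0 to 1); they miss things now and then, are a little off and sometimes report something else, mostly with a low value. They report only what shows in the picture. A call takes as long as a camera call. They do not tell look-alikes from the thing itself.
- search_frame(camera, name): "at" ([x, y, z] in m, in world coordinates, good to about 4 mm: the middle of the surface that is visible of it).
- tip_of(camera, name): "at" ([x, y, z] in m, in world coordinates, good to about 4 mm: a listed point, or the origin of a listed thing).
The state is a dict: "t": time; "joint_positions": joint angles; "joint_velocities": joint speeds; "tau": joint torques, N m; "ee_pos": TCP position; "tcp_rot": TCP orientation; "wrist_force": force on the tool from outside, world axes, zero at the start; "moment": the same for the moment, N m; "gripper_width": finger opening in m; "grasp_force": force on a finger pad.
Only numpy, scipy, OpenCV 4.12 (cv2) and the standard library are available. Lean on these libraries where they do the work, as an engineer would, in place of code of your own. Each camera call takes 0.05 s, during which the arm holds its last target. There are 200 camera calls.

TASK

The comb stand has been washed: lift the slotted insert by its rib, seat it flat and square in the stand's pocket and let go, then turn the wing nut clockwise all the way so that its tongue clamps the insert. Only when it is tight, stand every comb in a slot of its own, blade right down on the slot's floor and along its full length, handle out over the front of the stand. Leave the jar, cup, toothpick dispenser and spoon rest alone; let go of everything at the end.

Things in the scene. Friction and masses are not known exactly. Their poses are not given: they have to be found in the camera images.
- stand: Fixed white-painted comb stand: board 208 mm (x) by 312 mm (y), 24 mm thick, lying on the chest top. Origin under its centre; x towards its back (away from the robot, give or take its yaw), y left, z up. A rectangular pocket is sunk in its top, centred at x +46, y +30 mm. In front (-x) of the pocket is a plain porch level with the board's top that carries the comb handles.
- pocket (a point): Centre of the pocket's floor, 12 mm above the chest top, in the stand's axes. The pocket is 88 mm (x) by 228 mm (y), 12 mm deep, upper edges chamfered 2 mm.
- insert: Loose wooden insert, 0.25 kg, alike end for end; origin under its centre, z up. Base plate 84 (x) x 224 (y) x 12 mm, 2 mm play in the pocket; seated, the base's top is flush with the stand's top. Blocks on it (tops 42 mm up) leave four slots along x: 9 mm wide, 84 long, 30 deep, open above and at both ends, at y = -78, -26, 26, 78 mm; slot floor = base top. Outer 22 mm at each y end bare.
- rib (a point): Middle of the top of the insert's grip rib, 73 mm above the insert's underside, over its centre, in its axes. The rib is 70 mm (x) by 24 mm (y) and stands 31 mm above the slotted blocks: lift the insert here, fingers closing along y.
- wing_nut (a joint): Angle of the captive wing nut (rad), 0 to 3.14; grows turning clockwise seen from above; stays where left (friction about 0.05 N m). Its tongue points to the stand's -y at 0, to -x at 1.57, to +y over the bare end of the seated insert's base at 3.14 (its stop, fully tight). No part of it rises or sinks.
- nut_grip (a point): On the wing nut's axis (stand x +46, y -114 mm), 24 mm above the stand's top, at grip height. The wing is a black upright bar 44 mm long, 12 thick, from 10 to 34 mm above the stand's top, in line with the tongue below it. The steel tongue is 16 mm wide, 3 to 8 mm above the stand's top and reaches 46 mm from the axis.
- comb0: Flat dark wood comb, 22 fine teeth, 172 mm long, 70 g, standing on edge. Handle: block 80 mm long (x), 24 wide (y), 24 high. Blade: 5 mm thick (y), 30 high, runs 92 mm ahead (+x) of the handle, lower edge level with the handle's underside. Origin under the handle's centre, x towards the blade, z up. Balances 10 mm ahead of the origin. May be absent (2 to 4 combs).
- blade0 (a point): Middle of the lower edge of comb 0's blade, 86 mm ahead of the comb's origin, in the comb's axes.
- comb1: Flat dark wood comb, 15 medium teeth, 172 mm long, 70 g, standing on edge. Handle: block 80 mm long (x), 24 wide (y), 24 high. Blade: 5 mm thick (y), 30 high, runs 92 mm ahead (+x) of the handle, lower edge level with the handle's underside. Origin under the handle's centre, x towards the blade, z up. Balances 10 mm ahead of the origin. May be absent (2 to 4 combs).
- blade1 (a point): Middle of the lower edge of comb 1's blade, 86 mm ahead of the comb's origin, in the comb's axes.
- comb2: Flat dark wood comb, 10 wide teeth, 172 mm long, 70 g, standing on edge. Handle: block 80 mm long (x), 24 wide (y), 24 high. Blade: 5 mm thick (y), 30 high, runs 92 mm ahead (+x) of the handle, lower edge level with the handle's underside. Origin under the handle's centre, x towards the blade, z up. Balances 10 mm ahead of the origin. May be absent (2 to 4 combs).
- blade2 (a point): Middle of the lower edge of comb 2's blade, 86 mm ahead of the comb's origin, in the comb's axes.
- comb3: Flat dark wood comb, 7 very wide teeth, 172 mm long, 70 g, standing on edge. Handle: block 80 mm long (x), 24 wide (y), 24 high. Blade: 5 mm thick (y), 30 high, runs 92 mm ahead (+x) of the handle, lower edge level with the handle's underside. Origin under the handle's centre, x towards the blade, z up. Balances 10 mm ahead of the origin. May be absent (2 to 4 combs).
- blade3 (a point): Middle of the lower edge of comb 3's blade, 86 mm ahead of the comb's origin, in the comb's axes.
- jar: Amber glass jar, 68 mm wide, 95 mm high, origin under its centre. Leave alone.
- cup: Red plastic cup standing upright, 76 mm across the rim, 100 mm high, origin under its centre. Leave alone.
- dispenser: White push-down toothpick dispenser, 48 mm wide, 80 mm high, origin under its centre. Leave alone.
- spoon_rest: Wooden spoon rest, a tray 100 x 75 x 16 mm, origin under its centre. Leave alone.
Not all that is in view belongs to the job. What is shaped like the comb3 but turquoise is not meant.

How it is judged:
On the way, in this order (a step that is already met when the one before it is completed fails the run):
1. the insert is seated in the stand's pocket and let go (horizontal distance between insert and pocket below 0.006 m and z of insert in the frame of stand below 0.0155 m and angle between the x axis of insert and the x axis of stand, either way round below 0.05 rad and angle between insert's own z axis and vertical below 0.04 rad and contact force between the fingers and insert below 0.3 N), for 0.2 s.
2. the wing nut is turned tight with the insert still seated (horizontal distance between insert and pocket below 0.006 m and z of insert in the frame of stand below 0.0155 m and angle between the x axis of insert and the x axis of stand, either way round below 0.05 rad and angle between insert's own z axis and vertical below 0.04 rad and value of joint wing_nut above 2.85 rad), for 0.2 s.
At the end, for the whole second after the job is handed in: Insert seated within 6 mm and 0.05 rad, under 3.5 mm proud, level; wing nut at 2.85 rad or more; every comb present upright in a slot along it (0.1 rad), edge within 4 mm of the slot floor, blade middle at most 20 mm ahead of the insert's middle, handle to the front; all at rest (all of step 2 and z of blade0 in the frame of insert between 0.008 and 0.016 m and x of blade0 in the frame of pocket between -0.02 and 0.012 m and y of blade0 in the frame of pocket between -0.088 and 0.088 m and angle between the x axis of each of comb0, comb1, comb2, comb3 and the x axis of insert, either way round below 0.1 rad and angle between each of comb0, comb1, comb2, comb3's own z axis and vertical below 0.1 rad and x of each of comb0, comb1, comb2, comb3 in the frame of stand below -0.01 m and linear speed of each of comb0, comb1, comb2, comb3, insert below 0.02 m/s and z of blade1 in the frame of insert between 0.008 and 0.016 m and x of blade1 in the frame of pocket between -0.02 and 0.012 m and y of blade1 in the frame of pocket between -0.088 and 0.088 m and z of blade2 in the frame of insert between 0.008 and 0.016 m and x of blade2 in the frame of pocket between -0.02 and 0.012 m and y of blade2 in the frame of pocket between -0.088 and 0.088 m and z of blade3 in the frame of insert between 0.008 and 0.016 m and x of blade3 in the frame of pocket between -0.02 and 0.012 m and y of blade3 in the frame of pocket between -0.088 and 0.088 m); the robot touches nothing.
It fails at once if a comb is put into the insert before the wing nut is tight (((z of blade0 in the frame of insert between 0.008 and 0.03 m and x of blade0 in the frame of insert between -0.035 and 0.035 m and y of blade0 in the frame of insert between -0.088 and 0.088 m) or (z of blade1 in the frame of insert between 0.008 and 0.03 m and x of blade1 in the frame of insert between -0.035 and 0.035 m and y of blade1 in the frame of insert between -0.088 and 0.088 m) or (z of blade2 in the frame of insert between 0.008 and 0.03 m and x of blade2 in the frame of insert between -0.035 and 0.035 m and y of blade2 in the frame of insert between -0.088 and 0.088 m) or (z of blade3 in the frame of insert between 0.008 and 0.03 m and x of blade3 in the frame of insert between -0.035 and 0.035 m and y of blade3 in the frame of insert between -0.088 and 0.088 m)) and value of joint wing_nut below 2.7 rad).
It fails at once if the jar, cup, dispenser or spoon rest is moved more than 3 cm or tipped (distance of any of jar, cup, dispenser, spoon_rest from where it was at the start of the episode above 0.03 m or angle between any of jar, cup, dispenser, spoon_rest's own z axis and vertical above 0.5 rad).
Of comb0, comb1, comb2, comb3 only 2 to 4 are there at a start; the rules pass over those that are not, and their reading is None.
At some moment in a run one of comb0, comb1, comb2, comb3 may be knocked a few centimetres aside while the robot is not near it.
Once in a run the grip may slacken for a moment while it holds something.
It also fails if it takes over 210 s, if anything falls off the work surface, if the arm or the gripper's body presses on something with over 40 N, if the wrist force passes 120 N, or if a joint passes its speed limit or range.

## Working session

There is one attempt and no reset: what is moved stays moved. The work goes in short steps, each a Python script; the robot and the scene stay as the last script left them, time stands still between calls to the robot, and variables do not carry over. Pictures are saved under pics/ and viewed, at most 14 in all, crops included, and the job is handed in when it is done.

```bash
ls; mkdir -p pics
cat > h.py <<'E'
import numpy as np, cv2
from station import env, effector, solver, viewer, workorder, search_frame, tip_of
def snap(cam, fn=None):
    s=env.sense(); im,d=viewer.read_camera(cam); ci=viewer.camera_info(cam)
    K=np.array(ci["intrinsics"])
    if "eye" in ci: R=np.array(ci["rotation"]); e=np.array(ci["eye"])
    else:
        T=np.array(ci["T_tool_cam"]); Rt=np.array(s["tcp_rot"])
        R=Rt@T[:3,:3]; e=np.array(s["ee_pos"])+Rt@T[:3,3]
    if fn: cv2.imwrite("pics/"+fn, im[:,:,::-1])
    return im,d,K,R,e,ci
def cloud(d,K,R,e):
    v,u=np.mgrid[0:d.shape[0],0:d.shape[1]]
    x=(u-K[0,2])/K[0,0]*d; y=(v-K[1,2])/K[1,1]*d
    return np.stack([x,-y,-d],-1)@R.T+e
def Rz(a):  # tool down, closing axis (tool y) at heading a in world
    y=np.array([np.cos(a),np.sin(a),0]); z=np.array([0,0,-1.]); x=np.cross(y,z)
    return np.stack([x,y,z],1)
E
python3 - <<'E'
from h import *
for c in ["scene","top"]:
    im,d,K,R,e,ci=snap(c,c+"0.png"); print(c,e,R.round(2).tolist(),K.tolist(),[k for k in ci])
    for n in ["stand","insert","rib","nut_grip","wing_nut","comb0","comb1","comb2","comb3","jar","cup","dispenser","spoon_rest"]:
        for f in (search_frame,tip_of):
            try: print(n,f.__name__,[(round(r["score"],2),np.round(r["at"],3).tolist()) for r in f(c,n)[:4]])
            except Exception as x: print(n,f.__name__,x)
print(env.sense()["t"])
E
```

```text
pics
scene [ 1.05967531 -0.68765702  0.91669951] [[0.72, -0.46, 0.52], [0.69, 0.48, -0.54], [-0.0, 0.75, 0.66]] [[473.5127787452991, 0.0, 311.55214471216954], [0.0, 473.5127787452991, 197.078008302292], [0.0, 0.0, 1.0]] ['intrinsics', 'eye', 'rotation']
stand call [(0.69, [0.575, 0.154, 0.023]), (0.54, [0.628, -0.309, 0.041])]
stand call [(0.92, [0.564, 0.172, -0.003]), (0.21, [0.618, -0.293, -0.001])]
insert call [(0.58, [0.626, -0.302, 0.042]), (0.18, [0.461, -0.129, 0.02])]
insert call [(0.93, [0.619, -0.289, 0.0])]
rib call [(0.92, [0.626, -0.305, 0.043]), (0.65, [0.581, 0.412, 0.064])]
rib call [(0.67, [0.62, -0.294, 0.071])]
nut_grip call [(0.83, [0.6, 0.047, 0.039]), (0.55, [0.572, 0.153, 0.023])]
nut_grip call []
wing_nut call [(0.75, [0.597, 0.045, 0.043])]
wing_nut call it knows: blade, comb, cup, dispenser, insert, jar, nut_grip, pocket, rib, spoon_rest, stand
comb0 call [(0.84, [0.4, -0.267, 0.022]), (0.84, [0.366, -0.46, 0.024]), (0.79, [0.205, -0.299, 0.017]), (0.76, [0.462, -0.128, 0.018])]
comb0 call [(0.81, [0.183, -0.316, -0.0]), (0.79, [0.377, -0.251, 0.002]), (0.7
[... 2900 characters left out ...]
), (0.55, [0.444, -0.103, -0.001]), (0.5, [0.381, -0.254, 0.0])]
comb3 call [(0.77, [0.446, -0.114, 0.018]), (0.59, [0.39, -0.259, 0.021]), (0.53, [0.351, -0.458, 0.024])]
comb3 call [(0.72, [0.18, -0.316, -0.001]), (0.62, [0.335, -0.465, 0.002]), (0.55, [0.444, -0.103, -0.001]), (0.5, [0.381, -0.254, 0.0])]
jar call [(0.89, [0.564, 0.421, 0.092])]
jar call [(0.7, [0.573, 0.432, -0.002])]
cup call [(0.89, [0.425, 0.387, 0.053]), (0.51, [0.447, -0.114, 0.018])]
cup call [(0.89, [0.422, 0.381, 0.002])]
dispenser call [(0.65, [0.347, 0.293, 0.059]), (0.58, [0.556, 0.172, 0.025])]
dispenser call []
spoon_rest call [(0.78, [0.332, 0.191, 0.006])]
spoon_rest call [(0.93, [0.333, 0.19, 0.001])]
2.6
```

View pics/scene0.png

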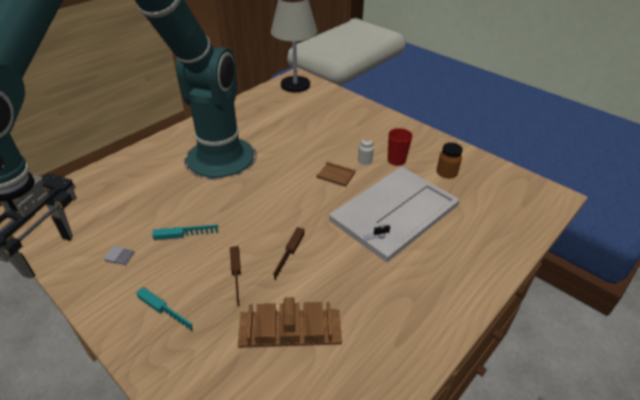

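View pics/top0.png

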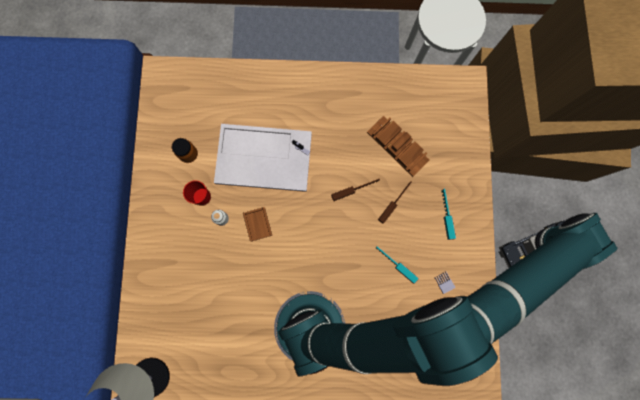

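The scene shows the insert at (290,325), the stand at (395,212) with its wing nut at (381,231), and two brown combs at (237,275) and (290,252). The two turquoise combs are decoys. Next I'll get close wrist views for precise poses.

```bash
cat >> h.py <<'E'
def rect(P,m):
    """min-area rect of masked cloud points (xy): centre, heading of long side, (long,short)"""
    (c,(w,h),a)=cv2.minAreaRect((P[m][:,:2]*1000).astype(np.float32))
    if w<h: w,h,a=h,w,a+90
    a=(a+90)%180-90
    return np.array(c)/1000,np.deg2rad(a),(round(w,1),round(h,1))
def near(P,c,r): return np.hypot(P[...,0]-c[0],P[...,1]-c[1])<r
E
python3 - <<'E'
from h import *
im,d,K,R,e,ci=snap("top"); P=cloud(d,K,R,e); P[d==0]=9
ok=d>0
t=ok&near(P,(0.5,0.0),.08); print("table z",np.median(P[near(P,(0.7,-.08),.04)][:,2]))
print("insert",rect(P,ok&near(P,(0.617,-.294),.16)&(P[...,2]>.006)&(P[...,2]<.1)))
print("stand",rect(P,ok&near(P,(0.565,.171),.21)&(P[...,2]>.017)&(P[...,2]<.04)))
print(viewer.camera_info("wrist")["T_tool_cam"],viewer.camera_info("wrist")["intrinsics"])
def look(n,p,a):
    for z in (.33,.28):
        try: env.reach([p[0],p[1],z],Rz(a)); break
        except env.PlanningError as x: print(n,x)
    env.pause(.2); im,d,K,R,e,ci=snap("wrist",n+".png"); np.savez(n+".npz",im=im,d=d,K=K,R=R,e=e)
    print(n,env.sense()["t"],env.sense()["ee_pos"].round(3) if hasattr(env.sense()["ee_pos"],'round') else env.sense()["ee_pos"])
look("wi",(0.5,-.25),np.pi/2)
look("ws",(0.52,.13),np.pi/2)
E
```

```text
table z -0.0004905638675528623
insert (array([ 0.6140979 , -0.29788498]), np.float64(0.2841701406928968), (306.5, 301.7))
stand (array([0.51275592, 0.1721895 ]), np.float64(1.5061994903422615), (312.9, 304.3))
[[ 1.21767695e-03  9.69468392e-01  2.45213285e-01  6.87336893e-02]
 [ 9.99999242e-01 -1.13570458e-03 -4.75693361e-04 -2.17400992e-04]
 [-1.82679826e-04  2.45213678e-01 -9.69469040e-01 -1.99612006e-01]
 [ 0.00000000e+00  0.00000000e+00  0.00000000e+00  1.00000000e+00]] [[301.90446326   0.         318.53662608]
 [  0.         301.90446326 202.85111575]
 [  0.           0.           1.        ]]
wi 4.55 [ 0.5   -0.251  0.33 ]
ws 6.2167 [0.52  0.129 0.33 ]
```

View pics/wi.png

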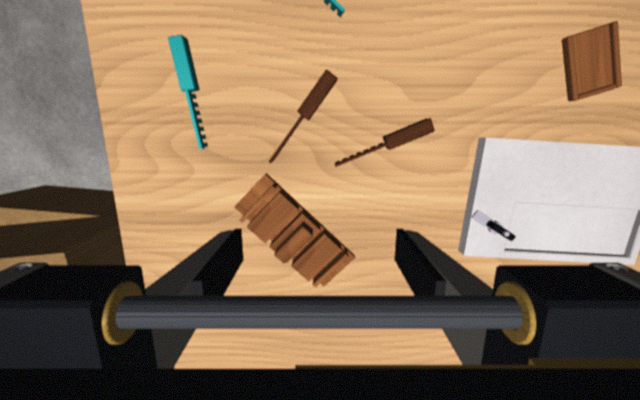

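View pics/ws.png

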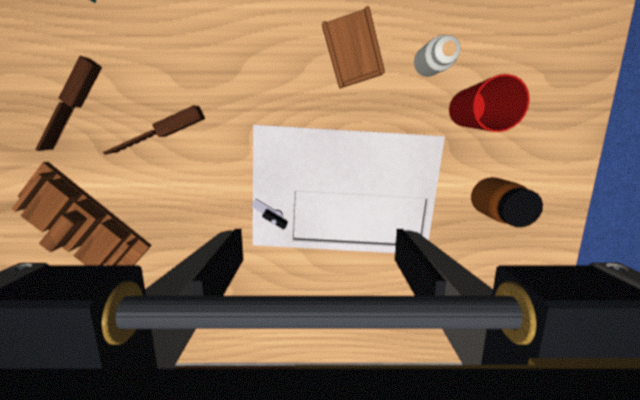

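The wrist views show the insert at (295,230), brown combs at (303,112) and (385,142) in `wi`, the stand at (345,190) and the nut with its tongue towards -y and slightly -x at (272,213) in `ws`.

```bash
cat >> h.py <<'E'
def blob(P,m,c,r,k=3):
    m=(m&near(P,c,r)).astype(np.uint8); m=cv2.morphologyEx(cv2.medianBlur(m,3),cv2.MORPH_OPEN,np.ones((k,k))) if k else m
    n,l,st,_=cv2.connectedComponentsWithStats(m)
    if n<2: return None
    return l==1+np.argmax(st[1:,4])
def proj(m,im): cv2.imwrite(im,m.astype(np.uint8)*255)
E
python3 - <<'E'
from h import *
def load(n):
    f=np.load(n+".npz"); P=cloud(f["d"],f["K"],f["R"],f["e"]); P[f["d"]==0]=9; return f["im"].astype(int),P
im,d,K,R,e,ci=snap("top"); Pt=cloud(d,K,R,e); Pt[d==0]=9
V={"top":(im.astype(int),Pt),"wi":load("wi"),"ws":load("ws")}
for n,(im,P) in V.items():
    Z=cv2.medianBlur(P[...,2].astype(np.float32),3); P[...,2]=Z
    sat=im.max(2)-im.min(2)
    print(n,"noise",P[near(P,(0.5,-0.0),.03)][:,2].std())
    def rep(name,m,c,r,k=3):
        b=blob(P,m,c,r,k)
        if b is not None: q=P[b]; print(" ",name,*rect(P,b),"med z",np.median(q[:,2]).round(4),"mean",q[:,:2].mean(0).round(4),b.sum())
    rep("insert",(Z>.006)&(Z<.1)&(sat>20),(0.617,-.294),.14)
    rep("rib",(Z>.058)&(Z<.09),(0.617,-.294),.08)
    rep("stand",(Z>.015)&(Z<.07)&(sat<60),(0.565,.171),.2)
    b=blob(P,(Z>.015)&(Z<.07)&(sat<60),(0.565,.171),.2)
    rep("pocket",(Z>.004)&(Z<.018)&(sat<60),(0.61,.2),.14)
    dark=im.max(2)<130
    rep("combA",(Z>.01)&(Z<.04)&dark,(.455,-.12),.1,2)
    rep("combB",(Z>.01)&(Z<.04)&dark,(.39,-.265),.1,2)
    rep("handA",(Z>.01)&(Z<.04)&dark,(.455,-.12),.1,3)
    rep("handB",(Z>.01)&(Z<.04)&dark,(.39,-.265),.1,3)
    rep("wing",(Z>.03)&(Z<.09)&(im.max(2)<80),(.6,.055),.06,0)
E
```

```text
top noise nan
  insert [4.79046191 4.29109375] 0.8330187460604004 (12631.9, 105.0) med z 0.0399 mean [ 0.6235 -0.2773] 1675
  rib [ 0.61227985 -0.2944556 ] -0.7641957392739187 (69.7, 24.1) med z 0.0716 mean [ 0.6124 -0.2942] 162
  stand [4.67913477 4.60633545] 0.8075598581456245 (12323.5, 170.2) med z 0.0231 mean [0.5354 0.2636] 1736
  pocket [4.73823877 4.60252832] 0.8090413080810083 (12247.1, 97.6) med z 0.0114 mean [0.609 0.271] 455
  combA [ 0.44534213 -0.13162384] -1.1902548417884933 (84.3, 21.2) med z 0.0228 mean [ 0.4422 -0.1243] 132
  combB [ 0.37947311 -0.26152094] -0.6563043590330563 (87.9, 25.1) med z 0.0233 mean [ 0.376  -0.2591] 162
  handA [ 0.44375171 -0.11875677] -1.2321320512445804 (62.9, 23.6) med z 0.0234 mean [ 0.443  -0.1168] 120
  handB [4.69978223 4.35349316] 0.8177451843136597 (12661.8, 80.3) med z 0.0234 mean [ 0.4318 -0.1978] 162
wi noise 0.008543334624394367
  insert [4.79277197 4.29172559] 0.8330574950542611 (12627.9, 107.1) med z 0.0425 mean [ 0.6371 -0.2613] 6124
  rib [4.81658008 4.33737549] 0.8338927955301644 (12528.3, 70.5) med z 0.0736 mean [ 0.6255 
[... 1106 characters left out ...]
 15514
  pocket [4.72749414 4.59393896] 0.8178832026371531 (12273.0, 209.9) med z 0.0128 mean [0.6663 0.2558] 5702
  combA [4.68940918 4.44385205] 0.8254677522636442 (12543.3, 155.3) med z 0.0246 mean [ 0.4676 -0.097 ] 1028
  combB [4.72776904 4.32843945] 0.8176698168548104 (12660.1, 156.3) med z 0.0243 mean [ 0.4303 -0.2352] 1608
  handA [4.68947168 4.44403564] 0.825022738045492 (12543.0, 149.9) med z 0.0247 mean [ 0.4827 -0.0791] 1026
  handB [4.72706738 4.32909668] 0.8176698168548104 (12660.1, 154.4) med z 0.0246 mean [ 0.4289 -0.2353] 1608
  wing [0.59901837 0.05665345] 1.0036817653008119 (40.6, 10.5) med z 0.0579 mean [0.5974 0.0574] 193
  ret = _var(a, axis=axis, dtype=dtype, out=out, ddof=ddof,
  arrmean = um.true_divide(arrmean, div, out=arrmean,
  ret = ret.dtype.type(ret / rcount)
```

```bash
sed -i 's/    return l==1+np.argmax(st\[1:,4\])/    return (l==1+np.argmax(st[1:,4]))\&near(P,c,r)/' h.py
cat >> h.py <<'E'
def measure(im,P,what):
    im=im.astype(int); Z=cv2.medianBlur(P[...,2].astype(np.float32),3); P=P.copy(); P[...,2]=Z
    sat=im.max(2)-im.min(2)
    for name,m,c,r,k in what(im,Z,sat):
        b=blob(P,m,c,r,k)
        if b is not None:
            q=P[b]; print(" ",name,*rect(P,b),"z",np.median(q[:,2]).round(4),"mean",q[:,:2].mean(0).round(4),b.sum())
def load(n):
    f=np.load(n+".npz"); P=cloud(f["d"],f["K"],f["R"],f["e"]); P[f["d"]==0]=9; return f["im"],P
def shot(cam,fn=None):
    im,d,K,R,e,ci=snap(cam,fn); P=cloud(d,K,R,e); P[d==0]=9; return im,P
E
python3 - <<'E'
from h import *
def what(im,Z,sat):
    dark=im.max(2)<130
    return [("insert",(Z>.006)&(Z<.1)&(sat>20),(0.617,-.294),.135,3),("rib",(Z>.058)&(Z<.09),(0.617,-.294),.08,3),
    ("stand",(Z>.015)&(Z<.035)&(sat<60),(0.565,.171),.2,3),("pocket",(Z>.004)&(Z<.018)&(sat<60),(0.61,.2),.14,3),
    ("combA",(Z>.01)&(Z<.04)&dark,(.455,-.12),.1,0),("combB",(Z>.01)&(Z<.04)&dark,(.39,-.265),.1,0),
    ("handA",(Z>.01)&(Z<.04)&dark,(.455,-.12),.1,5),("handB",(Z>.01)&(Z<.04)&dark,(.39,-.265),.1,5)]
for n,(im,P) in {"top":shot("top"),"wi":load("wi"),"ws":load("ws")}.items():
    print(n); measure(im,P,what)
E
```

```text
top
  insert [ 0.61933038 -0.30069156] 0.7991515927939717 (223.6, 105.6) z 0.04 mean [ 0.6084 -0.2937] 1648
  rib [ 0.61401941 -0.29620181] -0.7589210824189078 (73.9, 23.9) z 0.0721 mean [ 0.613  -0.2952] 158
  stand [0.53564294 0.22110109] 1.5006224315454721 (211.4, 158.1) z 0.0229 mean [0.511 0.239] 1738
  pocket [0.57304108 0.23400008] 0.8339913324904974 (175.5, 96.8) z 0.0112 mean [0.5909 0.2521] 453
  combA [ 0.45706491 -0.15060745] -1.1920255775972868 (136.6, 22.9) z 0.0236 mean [ 0.4494 -0.1318] 162
  combB [ 0.40777655 -0.27680692] -0.6462814856915159 (152.3, 22.5) z 0.0237 mean [ 0.3894 -0.2627] 195
  handA [ 0.44328445 -0.11698756] -1.235130304578819 (56.7, 22.0) z 0.0232 mean [ 0.4431 -0.1167] 104
  handB [ 0.37934677 -0.25521552] -0.6321725242894668 (80.9, 22.1) z 0.0236 mean [ 0.3799 -0.2556] 152
wi
  insert [ 0.62272833 -0.29863644] 0.796876720590826 (223.9, 103.6) z 0.0425 mean [ 0.607  -0.2947] 6102
  rib [ 0.61557239 -0.2921344 ] -0.7588037701728898 (70.3, 24.2) z 0.0736 mean [ 0.6132 -0.2915] 683
  stand [0.5607998  0.17222147] 1.5119407330202543 (315.1, 208.7) z 0.
[... 675 characters left out ...]
0.30848871] -1.07762836112947 (113.5, 41.5) z 0.0735 mean [ 0.6144 -0.2864] 819
  stand [0.56109717 0.1696839 ] 1.511457102966296 (318.1, 208.8) z 0.0248 mean [0.5326 0.161 ] 15193
  pocket [0.58262927 0.20148216] 1.5096976855921351 (229.0, 141.3) z 0.0128 mean [0.6074 0.194 ] 5662
  combA [ 0.45870535 -0.13859225] -1.1707585052382956 (161.6, 22.8) z 0.0247 mean [ 0.4495 -0.115 ] 1029
  combB [ 0.40898279 -0.27613531] -0.7513712870446422 (153.1, 30.3) z 0.0246 mean [ 0.4022 -0.2641] 1603
  handA [ 0.44389755 -0.10368416] -1.1720282671565319 (85.7, 22.8) z 0.0247 mean [ 0.443  -0.0991] 808
  handB [ 0.40829572 -0.27666562] -0.7676784216104425 (152.9, 31.9) z 0.0246 mean [ 0.4021 -0.264 ] 1586
```

Run:
```python
from h import *
def ws(im,Z,sat):
    return [("stand",(Z>.015)&(Z<.035)&(sat<60),(0.565,.171),.2,3),("pocket",(Z>.004)&(Z<.018)&(sat<60),(0.609,.199),.135,3),
      ("wing",(Z>.048)&(Z<.07)&(im.max(2)<110),(.6,.055),.05,0),("tongue",(Z>.0285)&(Z<.036),(.6,.055),.06,0)]
def wi(im,Z,sat):
    return [("insert",(Z>.006)&(Z<.1)&(sat>20),(0.617,-.294),.14,3),("rib",(Z>.063)&(Z<.09),(0.617,-.294),.08,3)]
env.reach([.67,.17,.30],Rz(1.512)); env.pause(.2); im,P=shot("wrist","p1.png"); measure(im,P,ws)
print("tip pocket",[(round(r["score"],2),np.round(r["at"],3).tolist()) for r in tip_of("wrist","pocket")[:2]],[(round(r["score"],2),np.round(r["at"],3).tolist()) for r in tip_of("wrist","nut_grip")[:2]])
a=0.80; t=np.array([np.cos(a+np.pi/2),np.sin(a+np.pi/2)])
c=np.array([.614,-.294])-t*.03
env.reach([*c,.30],Rz(a)); env.pause(.2); im,P=shot("wrist","p2.png"); measure(im,P,wi); print(env.sense()["t"],np.round(env.sense()["joint_positions"],2))
```

```text
stand [0.56046301 0.17186288] 1.5063691337036997 (329.4, 208.5) z 0.0249 mean [0.534  0.1642] 21830
  pocket [0.60863141 0.19962857] 1.5136133313428788 (229.0, 87.5) z 0.0129 mean [0.6077 0.1999] 8459
  wing [0.60045197 0.05671222] 1.0118956864719162 (42.8, 11.9) z 0.0586 mean [0.6001 0.058 ] 242
  tongue [0.589229   0.04122548] 1.0733183678003129 (55.4, 16.5) z 0.033 mean [0.5833 0.0344] 201
tip pocket [(0.61, [0.606, 0.201, 0.008])] [(0.66, [0.6, 0.054, 0.049])]
  insert [ 0.61754181 -0.29309247] 0.8011044222422996 (223.8, 87.0) z 0.0426 mean [ 0.6153 -0.2912] 7760
  rib [ 0.61679919 -0.29160959] -0.7715881418277607 (70.1, 22.8) z 0.0737 mean [ 0.6158 -0.291 ] 845
9.3583 [ 0.87  0.62 -0.77  1.26  0.42  1.42  0.93]
```

View pics/p1.png

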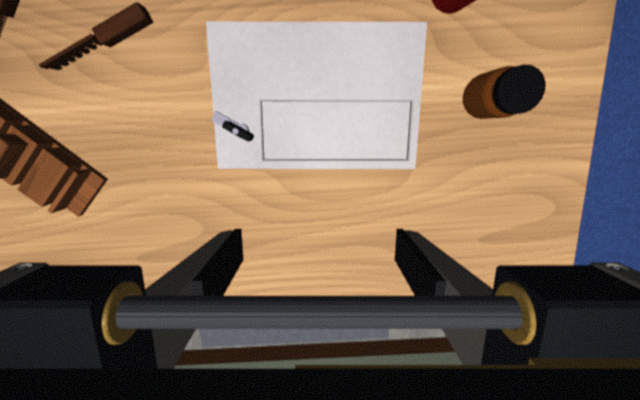

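View pics/p2.png

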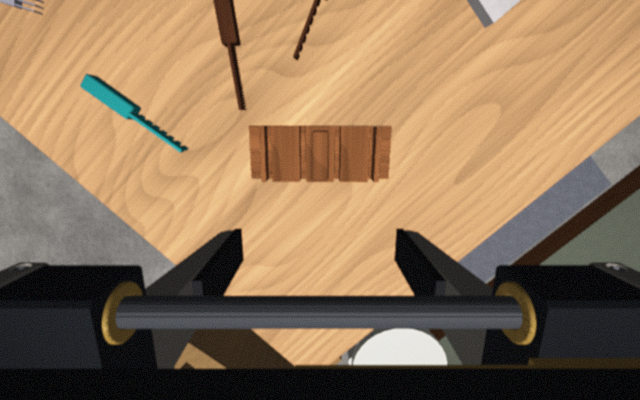

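Pocket outline is at (335,130) px, wing at (237,131) px, insert at (320,153) px. All of it agrees with the measured sizes. Next: grasp and carry.

```bash
cat >> h.py <<'E'
def st(tag=""):
    s=env.sense(); print(tag,"t",round(s["t"],2),"p",np.round(s["ee_pos"],4),"F",np.round(s["wrist_force"],1),"w",round(s["gripper_width"],4),"gf",round(s["grasp_force"],1)); return s
E
python3 - <<'E'
from h import *
a=0.80
env.movel([.6165,-.292,.14],Rz(a)); effector.release(); env.movel([.6165,-.292,.049],Rz(a),rate=.1); st("down")
effector.grasp(squeeze=45); st("grip")
env.movel([.6165,-.292,.15]); st("lift")
env.movel([.6088,.199,.15],Rz(1.513),rate=.2); env.pause(.3); st("over")
im,P=shot("wrist","p3.png")
def w(im,Z,sat): return [("base",(Z>.09)&(Z<.13)&(sat>20),(.6088,.199),.14,3),("blocks",(Z>.137)&(Z<.155)&(sat>20),(.6088,.199),.14,3),("all",(Z>.08)&(Z<.16)&(sat>20),(.6088,.199),.14,3)]
measure(im,P,w)
E
```

```text
down t 11.87 p [ 0.6171 -0.2921  0.0498] F [-0.5 -0.   0.2] w 0.0919 gf 0.0
grip t 13.22 p [ 0.6165 -0.292   0.049 ] F [ 0.5  0.2 -0.4] w 0.0004 gf 0.0
lift t 14.04 p [ 0.6158 -0.292   0.149 ] F [-0.2  0.4 -0.8] w 0.0006 gf 0.0
over t 16.95 p [0.6089 0.1988 0.15  ] F [ 1.3 -0.9  0. ] w 0.0003 gf 0.0
```

View pics/p3.png

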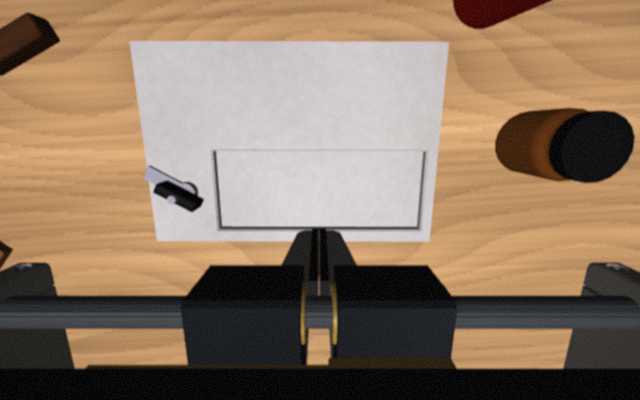

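The gripper closed on nothing: the pocket at (320,190) is empty and the shut fingertips are at (320,232). I need to see what became of the insert.

Run:
```python
from h import *
effector.release()
a=0.80; t=np.array([np.cos(a+np.pi/2),np.sin(a+np.pi/2)])
c=np.array([.6165,-.292])-t*.03
env.reach([*c,.25],Rz(a)); env.pause(.3); im,P=shot("wrist","p4.png"); st()
def wi(im,Z,sat):
    return [("insert",(Z>.006)&(Z<.1)&(sat>20),(0.617,-.294),.14,3),("rib",(Z>.063)&(Z<.09),(0.617,-.294),.08,3)]
measure(im,P,wi)
```

```text
t 20.62 p [ 0.6382 -0.3125  0.25  ] F [0.7 0.1 0. ] w 0.0917 gf 0.0
  insert [ 0.6174798  -0.29329636] 0.798758776533185 (224.3, 87.6) z 0.0427 mean [ 0.6154 -0.291 ] 9598
  rib [ 0.61632422 -0.29166187] -0.7683972087886549 (69.2, 22.9) z 0.0738 mean [ 0.6159 -0.2912] 1068
```

View pics/p4.png

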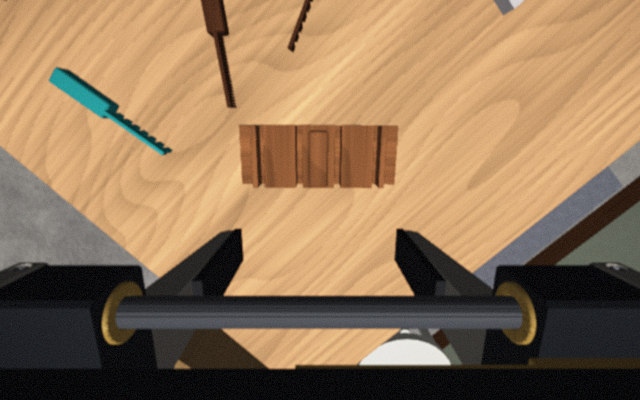

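The insert at (318,157) hasn't moved. I'll descend again and check the finger geometry before and after closing.

Run:
```python
from h import *
a=0.80
env.movel([.6165,-.292,.14],Rz(a)); env.movel([.6165,-.292,.049],Rz(a),rate=.1); env.pause(.3); st("down")
im0,_=shot("scene"); iw,_=shot("wrist")
effector.grasp(squeeze=45); st("grip"); env.pause(.5); st()
im1,_=shot("scene"); iw1,_=shot("wrist")
z=lambda im:cv2.resize(im[250:370,200:360],None,fx=2.5,fy=2.5,interpolation=cv2.INTER_CUBIC)
w=lambda im:cv2.resize(im,(400,250))
cv2.imwrite("pics/p5.png",np.vstack([np.hstack([z(im0),z(im1)]),np.hstack([w(iw),w(iw1)])])[:,:,::-1])
```

```text
down t 22.88 p [ 0.6167 -0.2922  0.0495] F [ 0.5 -1.   0.2] w 0.0922 gf 0.0
grip t 24.33 p [ 0.6165 -0.292   0.049 ] F [-0.2 -0.1 -0.4] w 0.0008 gf 0.0
 t 24.83 p [ 0.6165 -0.292   0.049 ] F [ 0.8  0.1 -0.4] w 0.0005 gf 0.0
```

View pics/p5.png

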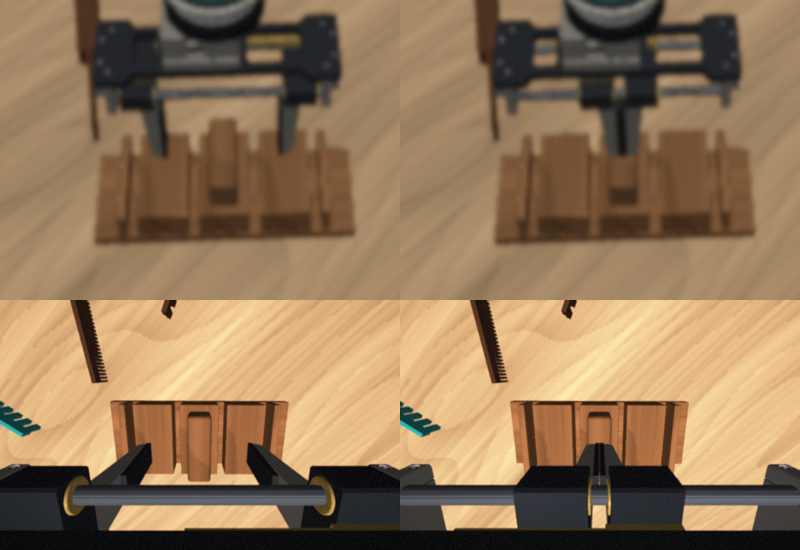

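The shut fingers seem to sit above the rib rather than beside it: in the right half, the tip is at (622,155) over the rib top. I'll measure the fingertip position in depth.

Run:
```python
from h import *
st()
for cam in ("scene","wrist","top"):
    im,d,K,R,e,_=snap(cam); P=cloud(d,K,R,e); P[d==0]=9
    p=np.array([.6165,-.292,.049]); c=(p-e)@R; print(cam,"TCP px",(K[0,2]+K[0,0]*c[0]/-c[2]).round(1),(K[1,2]-K[1,1]*c[1]/-c[2]).round(1))
    m=near(P,(.6165,-.292),.05)&(im.max(2)<70)&(P[...,2]<.2)
    q=P[m]; o=np.argsort(q[:,2])[:12]; print(len(q),q[o].round(3).tolist())
    r=near(P,(.6165,-.292),.06)&(im.max(2)>=70); print("others z pct",np.percentile(P[r][:,2],[5,50,90,97]).round(3))
```

```text
t 24.93 p [ 0.6165 -0.292   0.049 ] F [ 1.3 -0.7  0.6] w 0.0002 gf 0.0
scene TCP px 289.0 316.3
643 [[0.651, -0.318, 0.014], [0.633, -0.334, 0.016], [0.65, -0.318, 0.016], [0.652, -0.316, 0.016], [0.637, -0.332, 0.018], [0.65, -0.32, 0.019], [0.649, -0.322, 0.019], [0.641, -0.329, 0.02], [0.637, -0.334, 0.02], [0.64, -0.331, 0.021], [0.648, -0.321, 0.022], [0.645, -0.324, 0.022]]
others z pct [0.01  0.301 0.471 0.486]
wrist TCP px 318.2 228.2
28995 [[0.599, -0.25, 0.017], [0.578, -0.271, 0.018], [0.592, -0.258, 0.018], [0.594, -0.255, 0.018], [0.597, -0.252, 0.018], [0.589, -0.261, 0.018], [0.595, -0.254, 0.018], [0.582, -0.268, 0.018], [0.585, -0.265, 0.018], [0.594, -0.255, 0.018], [0.599, -0.25, 0.018], [0.587, -0.262, 0.018]]
others z pct [0.001 0.043 0.185 0.19 ]
top TCP px 399.1 141.5
170 [[0.575, -0.278, 0.014], [0.581, -0.27, 0.018], [0.598, -0.253, 0.018], [0.584, -0.266, 0.019], [0.587, -0.263, 0.02], [0.576, -0.273, 0.021], [0.594, -0.256, 0.021], [0.579, -0.272, 0.024], [0.569, -0.279, 0.024], [0.589, -0.258, 0.024], [0.575, -0.276, 0.025], [0.596, -0.255, 0.025]]
others z pct [0.003 0.293 0.471 0.484]
```

Run:
```python
from h import *
im,d,K,R,e,_=snap("scene"); P=cloud(d,K,R,e)
for v in range(296,330,2): print(v,im[v,288].tolist(),d[v,288].round(3),P[v,288].round(3).tolist())
im,d,K,R,e,_=snap("wrist"); P=cloud(d,K,R,e)
for v in range(196,262,5): print(v,[ (im[v,u].max(),d[v,u].round(3),P[v,u].round(3).tolist()) for u in (312,318,326)])
print(np.round(env.sense()["tcp_rot"],3).tolist())
```

```text
296 [20, 20, 21] 0.955 [0.624, -0.298, 0.134]
298 [20, 21, 21] 0.956 [0.625, -0.3, 0.13]
300 [20, 21, 21] 0.0 [1.06, -0.688, 0.917]
302 [21, 20, 20] 0.972 [0.622, -0.298, 0.111]
304 [22, 22, 21] 0.967 [0.626, -0.301, 0.111]
306 [21, 21, 22] 0.973 [0.625, -0.301, 0.104]
308 [22, 21, 22] 0.983 [0.623, -0.299, 0.092]
310 [28, 25, 24] 0.984 [0.624, -0.3, 0.088]
312 [78, 55, 38] 0.991 [0.623, -0.3, 0.079]
314 [111, 77, 51] 0.992 [0.624, -0.302, 0.075]
316 [114, 79, 51] 0.991 [0.627, -0.304, 0.073]
318 [114, 79, 51] 0.986 [0.631, -0.308, 0.074]
320 [113, 78, 50] 0.983 [0.634, -0.311, 0.074]
322 [113, 79, 51] 0.978 [0.638, -0.315, 0.075]
324 [100, 68, 43] 0.976 [0.641, -0.318, 0.074]
326 [69, 47, 29] 0.978 [0.642, -0.319, 0.069]
328 [64, 43, 27] 0.984 [0.641, -0.319, 0.061]
196 [(np.uint8(186), np.float32(0.179), [0.593, -0.275, 0.074]), (np.uint8(186), np.float32(0.178), [0.596, -0.272, 0.075]), (np.uint8(167), np.float32(0.179), [0.599, -0.269, 0.075])]
201 [(np.uint8(186), np.float32(0.18), [0.596, -0.277, 0.073]), (np.uint8(179), np.float32(0.181), [0.598, -0.274, 0.073]), (np.uint8(176
[... 1597 characters left out ...]
2(0.152), [0.609, -0.285, 0.107]), (np.uint8(22), np.float32(0.152), [0.612, -0.282, 0.107])]
251 [(np.uint8(15), np.float32(0.146), [0.607, -0.287, 0.113]), (np.uint8(45), np.float32(0.145), [0.609, -0.284, 0.114]), (np.uint8(25), np.float32(0.146), [0.612, -0.282, 0.113])]
256 [(np.uint8(11), np.float32(0.14), [0.607, -0.287, 0.119]), (np.uint8(38), np.float32(0.141), [0.609, -0.285, 0.118]), (np.uint8(14), np.float32(0.14), [0.612, -0.282, 0.119])]
261 [(np.uint8(15), np.float32(0.135), [0.607, -0.287, 0.124]), (np.uint8(41), np.float32(0.135), [0.609, -0.285, 0.124]), (np.uint8(15), np.float32(0.135), [0.611, -0.282, 0.124])]
[[-0.717, 0.697, 0.0], [0.697, 0.717, 0.0], [-0.0, 0.0, -1.0]]
```

The real fingertips sit about 32 mm higher than the reported TCP: z is 0.081 against a reported 0.049. The scene depth, the wrist depth and the missed grasp all agree on this. I'll correct for it and regrasp.

```bash
cat >> h.py <<'E'
OFF=.032   # real fingertips are this far short of the reported TCP
def go(x,y,ztip,a=None,rate=.15): env.movel([x,y,ztip-OFF],None if a is None else Rz(a),rate=rate)
E
python3 - <<'E'
from h import *
effector.release(); a=.80
go(.6165,-.292,.050,a,.08); s=st("down")
effector.grasp(squeeze=45); st("grip"); env.pause(.2); st()
if env.sense()["gripper_width"]>.015:
    go(.6165,-.292,.15); st("lift")
    go(.6088,.199,.15,1.513,rate=.2); env.pause(.3); st("over")
    im,P=shot("wrist","p6.png")
    def w(im,Z,sat): return [("rib",(Z>.163)&(Z<.185)&(sat>20),(.6088,.199),.14,3),("blocks",(Z>.13)&(Z<.15)&(sat>20),(.6088,.199),.14,3),("all",(Z>.08)&(Z<.155)&(sat>20),(.6088,.199),.14,3)]
    measure(im,P,w)
    np.savez("p6.npz",im=im,P=P)
E
```

```text
down t 27.09 p [ 0.6163 -0.2917  0.0173] F [ 0.   0.2 -0.2] w 0.0921 gf 0.0
grip t 28.12 p [ 0.6165 -0.292   0.018 ] F [ 0.7 -0.1  0.1] w 0.0237 gf 45.0
 t 28.32 p [ 0.6165 -0.292   0.018 ] F [ 0.2 -0.7  0.2] w 0.0235 gf 45.0
lift t 29.14 p [ 0.6156 -0.292   0.1169] F [ 0.4  0.3 -3.1] w 0.0235 gf 45.0
over t 32.05 p [0.6089 0.1987 0.118 ] F [-0.6  0.2 -2.9] w 0.0236 gf 45.0
  rib [0.60729462 0.19935428] -0.06459284171099985 (66.8, 28.9) z 0.1738 mean [0.5988 0.1995] 4678
  blocks [0.59748724 0.14310205] -0.06171969036896787 (67.6, 52.3) z 0.1429 mean [0.5901 0.1485] 6640
  all [0.60299811 0.19947742] 1.5136286445191467 (224.6, 72.1) z 0.1427 mean [0.5914 0.2001] 25195
```

Run:
```python
from h import *
x,y=.6088,.199
go(x,y,.080,None,.1); st("pre")
F0=env.sense()["wrist_force"][2]
for z in np.arange(.076,.0595,-.002):
    go(x,y,z,None,.04); s=st("z%.3f"%z)
    if s["wrist_force"][2]-F0>6: break
im,P=shot("wrist","p7.png")
def w(im,Z,sat): return [("blocks",(Z>.044)&(Z<.066)&(sat>20),(x,y),.14,3),("base",(Z>.015)&(Z<.04)&(sat>45),(x,y),.14,3),("rib",(Z>.07)&(Z<.1)&(sat>20),(x,y),.1,3)]
measure(im,P,w)
```

```text
pre t 32.95 p [0.6091 0.1995 0.0485] F [-0.1  0.8 -2.2] w 0.0236 gf 45.0
z0.076 t 33.2 p [0.6089 0.1989 0.0442] F [ 0.3 -0.6 -2.3] w 0.0239 gf 45.0
z0.074 t 33.45 p [0.6088 0.1989 0.042 ] F [-0.1  0.2 -3.3] w 0.0236 gf 45.0
z0.072 t 33.7 p [0.6087 0.1989 0.0398] F [ 0.1  0.7 -2.4] w 0.0238 gf 45.0
z0.070 t 33.95 p [0.6087 0.1989 0.0378] F [-0.3 -0.1 -3.6] w 0.0241 gf 45.0
z0.068 t 34.2 p [0.6087 0.1989 0.0358] F [ 0.   0.7 -3.2] w 0.0239 gf 45.0
z0.066 t 34.45 p [0.6087 0.1989 0.0338] F [ 0.4  0.4 -2.6] w 0.0237 gf 45.0
z0.064 t 34.7 p [0.6087 0.1989 0.0318] F [-0.9 -0.2 -3.3] w 0.0237 gf 45.0
z0.062 t 34.95 p [0.6089 0.1991 0.0301] F [ 0.1  1.1 -2.4] w 0.0236 gf 45.0
z0.060 t 35.2 p [0.609  0.1991 0.03  ] F [-4.1 -2.7 10.5] w 0.0235 gf 45.0
  blocks [0.59887091 0.25188542] -0.05521918046419346 (57.9, 43.4) z 0.0549 mean [0.5961 0.2517] 6556
  base [0.60654352 0.30767743] 0.2096174926239209 (75.6, 24.6) z 0.0249 mean [0.605  0.3072] 993
  rib [0.60723175 0.19867078] -0.03234315933263082 (66.8, 29.0) z 0.0858 mean [0.5984 0.2   ] 4759
```

View pics/p7.png

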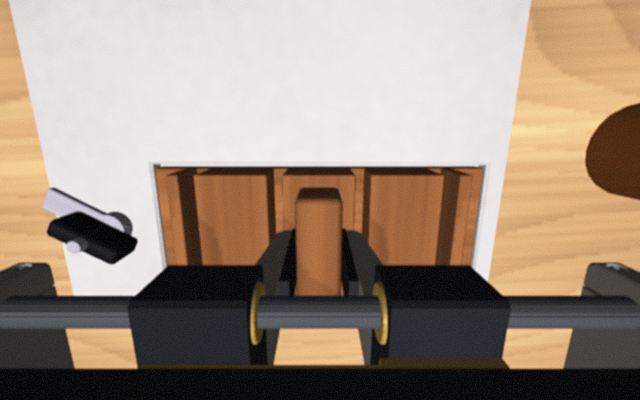

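The insert is seated: TCP stopped exactly 12 mm above its grasp height, base top is at 0.025, and it shows flush in the pocket between (155,165) and (487,165). I'll release and plan the nut turn.

Run:
```python
from h import *
go(.6088,.199,.062,None,.04); effector.release(); st("rel")
go(.6088,.199,.14,None,.15)
ax=(.6005,.0553)
for a0 in (1.012+np.pi/2,1.012-np.pi/2):
    for k in np.linspace(0,2.70,5):
        q=solver.inverse_kinematics([*ax,.036-OFF],Rz(a0-k)); print(round(a0-k,2),None if q is None else np.round(q,2))
env.reach([.67,.13,.25],Rz(1.513)); env.pause(.2); im,P=shot("wrist")
def ws(im,Z,sat): return [("wing",(Z>.048)&(Z<.07)&(im.max(2)<110),(.6,.055),.05,0),("insert",(Z>.015)&(Z<.1)&(sat>45),(.609,.199),.135,3),("rib",(Z>.07)&(Z<.1),(.609,.199),.06,3),("blk",(Z>.045)&(Z<.066)&(sat>30),(.609,.199),.135,0)]
measure(im,P,ws); st()
```

```text
rel t 36.58 p [0.6088 0.199  0.03  ] F [0.2 0.1 0.2] w 0.092 gf 0.0
2.58 [ 0.57  0.95 -1.06  1.79  0.97  1.03  1.7 ]
1.91 [ 0.5   0.87 -0.93  1.79  0.86  0.95  1.1 ]
1.23 [ 0.43  0.8  -0.81  1.8   0.74  0.88  0.5 ]
0.56 [ 0.35  0.75 -0.68  1.8   0.63  0.82 -0.09]
-0.12 [ 0.24  0.7  -0.53  1.81  0.49  0.77 -0.66]
-0.56 [ 0.18  0.68 -0.43  1.81  0.4   0.74 -1.03]
-1.23 [ 0.07  0.65 -0.28  1.82  0.26  0.71 -1.6 ]
-1.91 [-0.77  0.81  0.88  1.88 -0.82  0.87 -1.38]
-2.58 [ 0.65  1.09 -1.24  1.78  1.14  1.18  2.73]
-3.26 [ 0.61  1.01 -1.14  1.78  1.05  1.09  2.11]
  wing [0.60039209 0.05636179] 1.0058672884493856 (43.0, 11.8) z 0.0584 mean [0.6002 0.0574] 301
  insert [0.60779041 0.15931122] 1.5122569833997013 (144.3, 84.9) z 0.0548 mean [0.6059 0.1569] 6798
  rib [0.6089928  0.19886084] -0.06043285093024159 (68.7, 24.3) z 0.0858 mean [0.6081 0.1978] 1318
  blk [0.61178815 0.25066574] -0.05653651309740115 (82.9, 43.4) z 0.0548 mean [0.611  0.2497] 2378
 t 38.22 p [0.6689 0.1308 0.2485] F [ 0.7 -0.6 -0.5] w 0.092 gf 0.0
```

Run:
```python
from h import *
ax=(.6004,.0557); a0=1.009+np.pi/2
env.reach([*ax,.13-OFF],Rz(a0)); go(*ax,.037,a0,.1); s=st("down")
effector.grasp(squeeze=20); st("grip")
for k in np.linspace(0,2.66,15)[1:]:
    env.reach([*ax,.037-OFF],Rz(a0-k)); s=env.sense()
    print(round(k,2),np.round(s["wrist_force"],1),np.round(s["moment"],2),round(s["gripper_width"],4),round(s["grasp_force"],1))
    if abs(s["moment"][2])>2: break
effector.release(); go(*ax,.14,None,.15); st("up")
env.reach([.67,.13,.25],Rz(1.513)); env.pause(.2); im,P=shot("wrist","p8.png")
def ws(im,Z,sat): return [("wing",(Z>.048)&(Z<.07)&(im.max(2)<110),(.6,.055),.05,0),("rib",(Z>.07)&(Z<.1),(.609,.199),.06,3)]
measure(im,P,ws); st()
```

```text
down t 40.18 p [0.6009 0.0559 0.0057] F [-0.3  0.  -0.1] w 0.0918 gf 0.0
grip t 41.37 p [0.6009 0.056  0.0059] F [-0.6 -0.4  4.8] w 0.0122 gf 20.6
0.19 [-1.7 -0.1  6.3] [-0.06  0.15 -0.11] 0.0123 21.1
0.38 [-0.7 -0.5  7.9] [-0.08  0.11 -0.11] 0.0118 21.2
0.57 [-0.6 -0.1  8.1] [-0.15  0.07  0.01] 0.0118 21.2
0.76 [-0.7 -0.9  6.6] [-0.13  0.15 -0.04] 0.0117 21.2
0.95 [-0.8 -1.4  6.7] [-0.2   0.11 -0.02] 0.0121 21.2
1.14 [-0.9 -1.3  8. ] [-0.27  0.09 -0.01] 0.0119 21.2
1.33 [-0.5 -1.6  7.5] [-0.25  0.09 -0.04] 0.0119 21.2
1.52 [-1.5 -1.7  8.4] [-0.35  0.14 -0.15] 0.012 21.2
1.71 [-0.9 -2.2  8.9] [-0.42  0.17 -0.04] 0.0119 21.2
1.9 [-0.5 -0.9  8. ] [-0.35  0.25  0.  ] 0.0117 21.2
2.09 [-2.4 -1.6  9.5] [-0.46  0.3  -0.05] 0.0114 21.3
2.28 [-1.7 -1.8  8.4] [-0.43  0.31 -0.02] 0.0114 21.3
2.47 [-1.1 -2.   9. ] [-0.45  0.37 -0.03] 0.012 21.3
2.66 [-1.7 -1.7 10.3] [-0.47  0.42  0.21] 0.0118 21.2
up t 47.37 p [0.5997 0.0554 0.1072] F [-0.8  0.2 -0.5] w 0.0918 gf 0.0
  wing [0.60039612 0.05676378] 1.5143351811563446 (42.1, 11.1) z 0.0586 mean [0.6008 0.058 ] 263
  rib [0.60835846 0.19895383] -0.05801137170908704 (68.7, 24.4) z 0.0857 mean [0.6078 0.1978] 1316
 t 48.88 p [0.6698 0.1299 0.2497] F [-0.4  0.   0.4] w 0.0919 gf 0.0
```

View pics/p8.png

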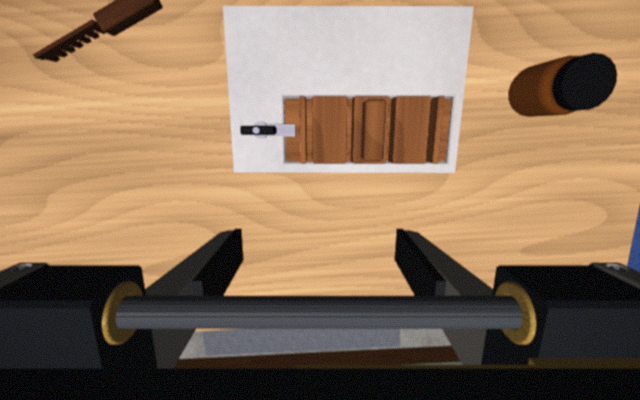

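The nut is tight: the tongue at (287,130) lies over the insert's end, and the wing heading of 1.514 matches the stand's y. Next is comb A, looking from above first.

```bash
cat >> h.py <<'E'
def look_comb(c,hd,fn,z=.25):
    u=np.array([np.cos(hd),np.sin(hd)]); p=np.array(c)+u*.06
    env.reach([*p,z],Rz(hd+np.pi/2)); env.pause(.2); im,P=shot("wrist",fn)
    m=np.array(c)+u*.04
    def w(im,Z,sat):
        dk=im.max(2)<140
        return [("handle",(Z>.017)&(Z<.036)&dk,m,.15,9),("comb",(Z>.017)&(Z<.036)&dk,m,.15,0)]
    measure(im,P,w); st()
    print("tip",[(round(r["score"],2),np.round(r["at"],3).tolist()) for r in tip_of("wrist","comb0")[:5]])
E
python3 - <<'E'
from h import *
look_comb((.4425,-.104),-1.175,"c1.png")
E
```

```text
handle [ 0.4423223  -0.10117928] -1.178165655046674 (77.7, 23.3) z 0.0247 mean [ 0.4416 -0.1002] 1006
  comb [ 0.45991333 -0.14344348] -1.1780990094403947 (169.2, 23.4) z 0.0249 mean [ 0.4468 -0.1127] 1199
 t 50.47 p [ 0.4662 -0.1585  0.2499] F [ 0.3  0.4 -0.2] w 0.0919 gf 0.0
tip [(0.76, [0.352, -0.252, 0.003]), (0.59, [0.179, -0.313, 0.002])]
```

View pics/c1.png

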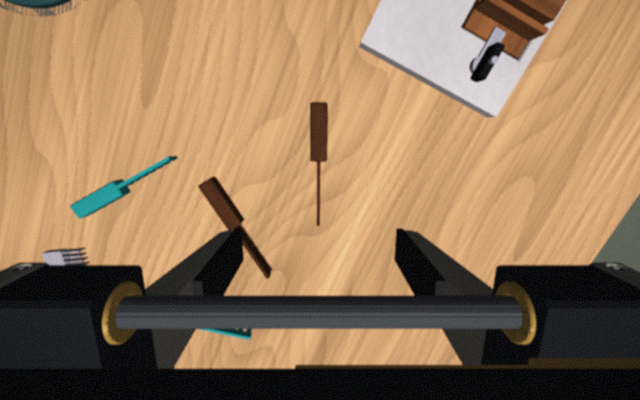

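Comb A is at (318,165) px and its origin is consistent at (0.442,-0.101). Comb B at (235,225) px was knocked a few centimetres. Grasping A.

```bash
cat >> h.py <<'E'
POC=np.array([.6088,.199]); SH=-.058
def place(c,hd,slot,dx=-.006):
    a=hd+np.pi/2
    env.reach([*c,.12-OFF],Rz(a)); go(*c,.011,a,.1); st("down")
    effector.grasp(squeeze=30); s=st("grip")
    if not .02<s["gripper_width"]<.028: print("bad grip"); return
    go(*c,.12); st("lift")
    ux=np.array([np.cos(SH),np.sin(SH)]); uy=np.array([-ux[1],ux[0]])
    p=POC+ux*(-.086+dx)+uy*slot
    env.movel([*p,.12-OFF],Rz(SH+np.pi/2),rate=.2); env.pause(.2); s=st("over"); print(p)
    if not .02<s["gripper_width"]<.028: print("lost"); return
    go(*p,.075,None,.1); env.pause(.2); F0=env.sense()["wrist_force"][2]
    for z in np.arange(.071,.0325,-.003):
        go(*p,z,None,.05); s=st("z%.3f"%z)
        if s["wrist_force"][2]-F0>5: break
E
python3 - <<'E'
from h import *
place((.4422,-.1010),-1.178,.026); im,P=shot("wrist","c2.png")
E
```

```text
down t 52.49 p [ 0.4427 -0.1011 -0.0205] F [ 0.2 -0.1  0. ] w 0.0923 gf 0.0
grip t 53.52 p [ 0.4422 -0.101  -0.021 ] F [-0.1  0.3 -1.2] w 0.0237 gf 30.0
lift t 54.4 p [ 0.4415 -0.1011  0.0874] F [ 0.3 -0.3 -0.3] w 0.0237 gf 30.0
over t 56.45 p [0.5186 0.2296 0.0881] F [ 0.6 -0.4 -1.2] w 0.0237 gf 30.0
[0.51846186 0.23028929]
z0.071 t 57.5 p [0.5184 0.2301 0.0388] F [-0.3  0.6  0.1] w 0.0237 gf 30.0
z0.068 t 57.75 p [0.5183 0.2302 0.0358] F [-0.1 -0.  -0.2] w 0.0239 gf 30.0
z0.065 t 58.0 p [0.5183 0.2302 0.0328] F [ 0.3  0.8 -0.8] w 0.024 gf 30.0
z0.062 t 58.25 p [0.5183 0.2302 0.0298] F [-0.5  0.2 -0.4] w 0.0237 gf 30.0
z0.059 t 58.5 p [0.5183 0.2302 0.0268] F [ 0.7  1.5 -0. ] w 0.0236 gf 30.0
z0.056 t 58.75 p [0.5183 0.2302 0.0238] F [0.9 0.5 0. ] w 0.0237 gf 30.0
z0.053 t 59.0 p [0.5183 0.2302 0.0208] F [ 0.3  0.2 -1. ] w 0.0239 gf 30.0
z0.050 t 59.25 p [0.5183 0.2302 0.0178] F [ 0.2 -0.1 -0.4] w 0.0237 gf 30.0
z0.047 t 59.5 p [0.5183 0.2302 0.0148] F [-0.   0.1 -0. ] w 0.024 gf 30.0
z0.044 t 59.75 p [0.5184 0.2302 0.0118] F [-0.2 -0.3  0.1] w 0.0237 gf 30.0
z0.041 t 60.0 p [0.5183 0.2302 0.0088] F [ 0.3  0.4 -0.2] w 0.0235 gf 30.0
z0.038 t 60.25 p [0.5183 0.2302 0.0058] F [ 0.4  0.  -0.8] w 0.0238 gf 30.0
z0.035 t 60.5 p [0.5186 0.2305 0.003 ] F [ 0.8  0.6 -0.5] w 0.0238 gf 30.0
```

View pics/c2.png

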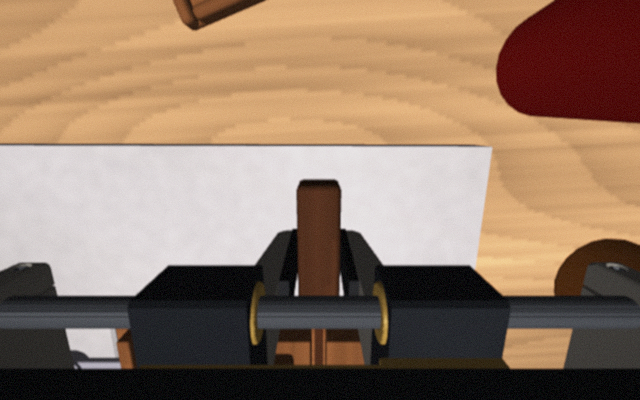

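The blade is in the slot (seam at column 318, row 340) and the handle lies on the porch. I'll release, look at the slots, then find comb B.

Run:
```python
from h import *
effector.release(); st("rel"); s=env.sense(); x,y,_=s["ee_pos"]; go(x,y,.15)
look_comb((.352,-.252),-.61,"c3.png",z=.25)
im,P=shot("scene")
m=near(P,(.5186,.2302),.15)&(im.max(2)<80)&(P[...,2]>.03)
def w(im,Z,sat): return [("combA",(Z>.04)&(Z<.07)&(im.max(2)<75),(.53,.23),.13,0)]
measure(im,P,w)
cv2.imwrite("pics/c4.png",cv2.resize(im[150:270,310:470],None,fx=4,fy=4,interpolation=cv2.INTER_CUBIC)[:,:,::-1])
```

```text
rel t 61.63 p [0.5184 0.2303 0.003 ] F [-0.4  0.5  0.5] w 0.0918 gf 0.0
  handle [ 0.34932391 -0.25253667] -0.6201120663979067 (77.9, 23.4) z 0.0248 mean [ 0.3486 -0.2521] 989
  comb [ 0.38671527 -0.27910391] -0.6174527003123809 (169.6, 23.4) z 0.0249 mean [ 0.3599 -0.2606] 1191
 t 64.77 p [ 0.4015 -0.2858  0.2499] F [-0.5 -0.2 -0.1] w 0.0921 gf 0.0
tip [(0.7, [0.339, -0.462, 0.002]), (0.63, [0.182, -0.313, 0.004]), (0.62, [0.352, -0.253, 0.001])]
  combA [0.56660602 0.20882884] -0.09391011741308265 (161.0, 44.8) z 0.0481 mean [0.5551 0.2103] 190
```

View pics/c3.png

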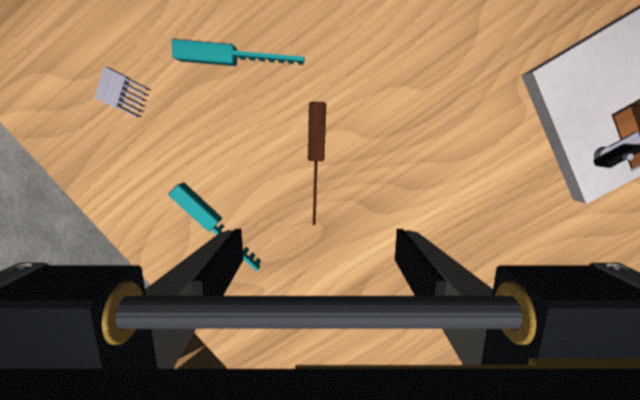

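View pics/c4.png

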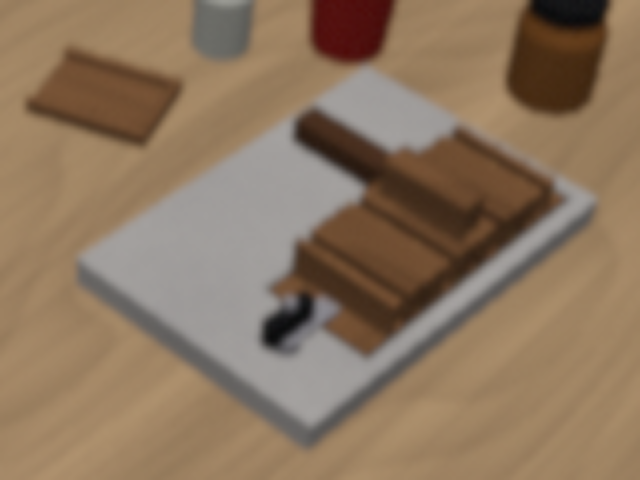

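Comb B is at (317,160) px and comb A sits handle-out on the porch. That makes 15 pictures viewed, one over the 14 allowed, so from here I'll check with numbers only. Placing B.

Run:
```python
from h import *
place((.3492,-.2525),-.618,-.078)
```

```text
down t 66.83 p [ 0.3496 -0.2527 -0.0206] F [ 0.3 -0.1  0. ] w 0.0917 gf 0.0
grip t 67.87 p [ 0.3492 -0.2525 -0.021 ] F [ 0.3  0.9 -0.5] w 0.0237 gf 29.9
lift t 68.74 p [ 0.3486 -0.2524  0.0874] F [-0.6  0.6 -0.5] w 0.0238 gf 29.9
over t 71.16 p [0.5124 0.1259 0.088 ] F [ 0.3 -0.4 -1.2] w 0.0238 gf 29.9
[0.51243324 0.12646417]
z0.071 t 72.21 p [0.5123 0.1263 0.0389] F [ 0.2  0.6 -0.2] w 0.0234 gf 29.9
z0.068 t 72.46 p [0.5123 0.1264 0.0358] F [ 0.3  0.2 -1. ] w 0.0236 gf 29.9
z0.065 t 72.71 p [0.5123 0.1264 0.0328] F [0.3 0.2 0.1] w 0.0236 gf 29.9
z0.062 t 72.96 p [0.5123 0.1264 0.0298] F [ 0.   0.5 -0. ] w 0.024 gf 29.9
z0.059 t 73.21 p [0.5123 0.1264 0.0268] F [-0.6 -0.4 -0.6] w 0.0235 gf 29.9
z0.056 t 73.46 p [0.5123 0.1264 0.0238] F [ 0.1 -0.3 -0.4] w 0.0239 gf 29.9
z0.053 t 73.71 p [0.5123 0.1264 0.0208] F [ 0.1 -0.5 -0.5] w 0.0238 gf 29.9
z0.050 t 73.96 p [0.5123 0.1264 0.0178] F [ 0.3  0.5 -0.8] w 0.0237 gf 29.9
z0.047 t 74.21 p [0.5123 0.1264 0.0148] F [-0.4  0.4 -0.3] w 0.0238 gf 29.9
z0.044 t 74.46 p [0.5123 0.1264 0.0118] F [-0.3  0.5 -0.3] w 0.0238 gf 29.9
z0.041 t 74.71 p [0.5123 0.1264 0.0088] F [-0.3 -0.2  0.4] w 0.0239 gf 29.9
z0.038 t 74.96 p [0.5123 0.1264 0.0058] F [ 0.5 -0.3 -0.4] w 0.0237 gf 29.9
z0.035 t 75.21 p [0.5127 0.1266 0.003 ] F [-0.3 -0.3 -0.6] w 0.0239 gf 29.9
```

Run:
```python
from h import *
effector.release(); st("rel"); s=env.sense(); x,y,_=s["ee_pos"]; go(x,y,.16)
env.reach([.60,.18,.25],Rz(SH+np.pi/2)); env.pause(.3); im,P=shot("wrist","f1.png"); st()
ux=np.array([np.cos(SH),np.sin(SH)]); uy=np.array([-ux[1],ux[0]])
Q=P[...,:2]-POC; X=Q@ux; Y=Q@uy; Z=P[...,2]
for sl in (.026,-.078):
    h=(abs(Y-sl)<.03)&(X<-.045)&(X>-.16)&(Z>.035)&(Z<.06)&(im.max(2)<140)
    c,an,sz=rect(P,blob(P,h,POC+ux*-.092+uy*sl,.06,5)); q=c-POC
    print(sl,"handle in pocket frame",(q@ux).round(4),(q@uy).round(4),"yaw",round(an-SH,3),sz)
    for lo,hi in ((-.13,-.11),(-.11,-.09),(-.09,-.07),(-.07,-.055)):
        m=h&(X>lo)&(X<hi)&(abs(Y-sl)<.009); print("   top z at",lo,np.median(Z[m]).round(4),m.sum())
def w(im,Z,sat): return [("wing",(Z>.048)&(Z<.07)&(im.max(2)<110),(.6,.055),.04,0),("rib",(Z>.07)&(Z<.1),(.609,.199),.06,3)]
env.reach([.67,.13,.28],Rz(1.513)); env.pause(.2); im,P=shot("wrist","f2.png"); measure(im,P,w)
for c in ("top","scene"):
    im,P=shot(c)
    for r in search_frame(c,"comb0")[:8]: 
        p=np.array(r["at"]); k=near(P,p,.03)&(P[...,2]>.01)&(P[...,2]<.06); print(c,round(r["score"],2),p.round(3),"rgb",np.median(im[k],0))
```

```text
rel t 76.29 p [0.5124 0.1265 0.003 ] F [-0.7  1.1 -0.7] w 0.0918 gf 0.0
 t 78.31 p [0.5996 0.1793 0.2494] F [ 0.1 -0.2  0.4] w 0.092 gf 0.0
0.026 handle in pocket frame -0.0879 0.0257 yaw 0.001 (83.9, 23.4)
   top z at -0.13 0.0489 241
   top z at -0.11 0.049 243
   top z at -0.09 0.049 223
   top z at -0.07 0.049 168
-0.078 handle in pocket frame -0.0887 -0.0772 yaw -0.015 (84.3, 23.2)
   top z at -0.13 0.0489 240
   top z at -0.11 0.0489 244
   top z at -0.09 0.049 223
   top z at -0.07 0.049 156
  wing [0.60120044 0.06695192] 1.516974107480504 (21.6, 10.6) z 0.0585 mean [0.6012 0.0681] 138
  rib [0.60878845 0.19898645] -0.05804546017104005 (69.7, 24.5) z 0.0857 mean [0.608  0.1979] 1135
top 0.72 [0.52  0.123 0.048] rgb [126.  112.5 110. ]
top 0.68 [ 0.352 -0.458  0.028] rgb [ 35. 171. 169.]
top 0.57 [0.529 0.225 0.044] rgb [122. 108. 103.]
top 0.49 [ 0.18  -0.313  0.025] rgb [ 35. 173. 175.]
top 0.49 [0.606 0.198 0.056] rgb [111.  68.  38.]
scene 0.79 [0.524 0.118 0.049] rgb [77.  59.5 52. ]
scene 0.65 [0.521 0.223 0.044] rgb [78. 60. 53.]
scene 0.6 [ 0.204 -0.297  0.019] rgb [38. 99. 98.]
scene 0.58 [ 0.365 -0.462  0.026] rgb [ 38. 115. 110.]
```

Run:
```python
from h import *
env.reach([.67,.10,.25],Rz(1.513)); env.pause(.2); im,P=shot("wrist")
def w(im,Z,sat): return [("wing",(Z>.048)&(Z<.07),(.6,.055),.035,0),("tongue",(Z>.0285)&(Z<.036),(.603,.09),.03,0)]
measure(im,P,w); st()
```

```text
wing [0.60023535 0.0557982 ] 1.5154884630664034 (43.2, 11.1) z 0.0585 mean [0.6002 0.0562] 342
  tongue [0.6011485  0.08134546] 1.5476976653962033 (39.8, 16.8) z 0.0329 mean [0.6021 0.087 ] 247
 t 79.75 p [0.6701 0.1015 0.2511] F [-0.7 -0.2 -0.7] w 0.092 gf 0.0
```

The nut is at its stop with the tongue over the insert, both combs are down and level, and the gripper is clear. Handing in.

```bash
python3 -c "
from h import *
print(workorder.finish_job())"
```

```text
the job is handed in; nothing more can be done
None
```

The job is handed in and no verdict came back: by my last measurements the insert is seated, the wing nut is at its stop, both brown combs present lie level in their own slots with handles to the front, and the gripper is open and clear; I viewed 15 pictures, one over the limit of 14.

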